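# Free the jammed ball feeder

## Task

The two turned wooden balls at the mouth of the sloping feeder have wedged side by side and nothing runs any more. Feel which of the two can give, nudge that one back up its lane with a fingertip so that the other slips through, then let go, so that all four balls end up in the catch bay at the low end. Push gently, do not lift any ball up and out of the feeder, and leave the other things on the bench where they are.

Things in the scene. Friction and masses are not known exactly. Their poses are not given: they have to be found in the camera images.
- feeder: Wooden gravity feeder fixed to the bench, 300 x 114 mm. Frame level, only its yaw varies: x up the slope (away from the robot at zero yaw), y left, z up; origin at bench height below the throat. The floor board's surface is at z = 42 mm at x = 0 and slopes up along x at 0.20 rad. u below means distance along the slope from the throat (x = 0.98 u). Balls free to roll run down to -x.
- throat (a point): Middle of the throat's upper edge, on the floor board (u = 0). The throat, u = -10 to 0, is 72 mm wide (y = -36 to 36) between cheeks 28 mm high; from its corners the walls flare at 45 degrees to 96 mm wide at u = 12. Two balls side by side (88 mm) cannot pass, one can.
- bay (a point): Middle of the catch bay's floor. The bay, u = -150 to -10, is 96 mm wide inside, open above, with walls 30 mm high and a small wedge in the middle of its end wall that parts the balls.
- left_lane (a point): Mouth of the left lane, on its floor (u = 39, y = 25). Lane 46 mm wide, closed at its upper end by a block hidden under the hood. By chance one of the two lanes is packed tight (about 1 mm of play, feels solid); in the other the balls can be pushed back about 17 mm along the slope before they come up hard.
- right_lane (a point): Mouth of the right lane (u = 39, y = -25), like the left; a 3 mm divider parts them from u = 56 upward. The front ball of the loose lane must go back at least 13 mm to let its neighbour by. Held back by a finger at most 24 mm wide across the slope, centred on its lane, it leaves room for the other lane's two balls to run past.
- hood (a point): Middle of the front edge of the hood's top (u = 48). The hood covers both lanes from here to u = 140, its top 54 mm above the floor board.
- ball_1: Plain turned wooden ball, 44 mm diameter, about 50 g; origin at its centre, its axes turn as it rolls. Starts wedged in front of the left lane (about u = 17, y = 22 in the feeder), open above. Its wood marks if pushed with more than about 12 N.
- ball_2: The same kind of ball, wedged against ball_1, in front of the right lane (about u = 17, y = -22). A front ball that can give rubs and may take up to 5 N; one that gave under 5 mm at 6 N is the packed one. If pushed slowly (about 12 mm/s) with a finger reaching below its middle, drawn a little outwards, it comes clear of its neighbour.
- ball_3: The same kind of ball, under the hood in the left lane, resting against ball_1.
- ball_4: The same kind of ball, under the hood in the right lane, resting against ball_2.
- tea_glass: Bystander: glass of tea with a handle, 92 mm high, to the right of the feeder; origin at its underside.
- wood_bowl: Bystander: shallow turned wooden bowl, 92 mm across, 22 mm high, to the right; origin at the centre of its underside.
- spool_2: Bystander: thread spool 44 mm across, 46 mm high, standing close beside the upper part of the feeder, on its left; origin at the centre of its underside.
- burr_box: Bystander: box of small burrs, 60 x 104 x 66 mm, to the left; origin at the centre of its underside.
- dapping_knob: Bystander: turned wooden tool handle lying on the bench, 94 x 35 x 35 mm, to the left, nearer the robot; origin at the centre of its underside.
Things that resemble listed ones, but are neither listed nor needed, are in the scene too. What is shaped like the ball_2 but blue or turquoise is not meant.

How it is judged (in metres and radians):
On the way:
1. One of the two front balls has been nudged at least 10 mm back up its lane (x of any of ball_1, ball_2 in the frame of feeder above 0.0229 m), for 0.1 s.
At the end, for the whole second after the job is handed in: All four balls lie at rest in the catch bay: each centre is at least 30 mm below the throat (feeder x under -30 mm) and inside the bay's walls (x of ball_1 in the frame of feeder between -0.16 and -0.03 m and y of ball_1 in the frame of feeder between -0.05 and 0.05 m and z of each of ball_1, ball_2, ball_3, ball_4 in the frame of feeder below 0.07 m and linear speed of each of ball_1, ball_2, ball_3, ball_4 below 0.05 m/s and x of ball_2 in the frame of feeder between -0.16 and -0.03 m and y of ball_2 in the frame of feeder between -0.05 and 0.05 m and x of ball_3 in the frame of feeder between -0.16 and -0.03 m and y of ball_3 in the frame of feeder between -0.05 and 0.05 m and x of ball_4 in the frame of feeder between -0.16 and -0.03 m and y of ball_4 in the frame of feeder between -0.05 and 0.05 m); the robot touches nothing.
It fails at once if A ball is pushed or squeezed by the fingers with more than 12 N (contact force between the fingers and ball_1 above 12 N or contact force between the fingers and ball_2 above 12 N or contact force between the fingers and ball_3 above 12 N or contact force between the fingers and ball_4 above 12 N).
It fails at once if The arm or fingers bear on the feeder with more than 25 N (contact force between any of the fingers, the arm and feeder above 25 N).
It fails at once if A ball is lifted out of the feeder (its centre more than 110 mm above the bench, or 85 mm while over the bay) (height (world z) of any of ball_1, ball_2, ball_3, ball_4 above 0.11 m or (x of ball_1 in the frame of feeder below 0 m and height (world z) of ball_1 above 0.085 m) or (x of ball_2 in the frame of feeder below 0 m and height (world z) of ball_2 above 0.085 m) or (x of ball_3 in the frame of feeder below 0 m and height (world z) of ball_3 above 0.085 m) or (x of ball_4 in the frame of feeder below 0 m and height (world z) of ball_4 above 0.085 m)).
It fails at once if A bystander is moved by more than 25 mm (distance of any of tea_glass, wood_bowl, spool_2, burr_box, dapping_knob from where it was at the start of the episode above 0.025 m).
It also fails if it takes over 45 s, if anything falls off the work surface, if the arm or the gripper's body presses on something with over 40 N, if the wrist force passes 120 N, or if a joint passes its speed limit or range.

## Robot

A 6-joint arm with a two-finger parallel gripper is mounted at the origin on a cart in front of the work surface, level with it; the furniture and walls round the work are solid. World frame = base frame: x ahead of the robot, y to its left, z up, the work surface at z = 0. Lengths are in m, angles in degrees, forces in N, time in s.
With the tool pointing down it reaches from about 0.375 to 0.925 m from the base axis. Payload 5.7 kg.
Tool frame: the origin (TCP) lies on the centre line of the jaws, within the pads' length; the fingertips stand 25 mm ahead of it and the grasp point (between the pads) lies 6 mm ahead of it (tip_extent is the distance from the TCP to the fingertips, in m); x points along the fingers, z is the direction in which the jaws open and shut, and the axes are right-handed (so a half turn about x gives the same grasp; the last joint's range is limited). The gripper opens to 85 mm and grips with 20 to 120 N. Pads are 22 mm wide; open, the fingers measure 114 mm over their backs; the gripper's body (76 mm by 85 mm) begins 54 mm behind the grasp point. The pads swing forward as they close: fully open they stand 13 mm farther back than shut.
Start: joints at [57.748, 20.558, 86.54, -0, 72.909, -6.595], TCP at [0.26, 0.541, 0.256] pointing down, gripper open.
Joint ranges: [-170.27, 170.27], [-57.76, 135], [12.27, 136.19], [-55.21, 235.2], [11.17, 155.16], [-170.74, 170.74]. Speed limits (degrees/s): [136.94, 136.94, 180, 180, 180, 180].

## Interface

Orientations are given as [roll, pitch, yaw] about the fixed x, y, z axes, in that order (R = Rz(yaw) Ry(pitch) Rx(roll)).
In Python, from bench import sense, snapshot, camera_model, finish_job, tip_extent gives the robot as it stands.
- The arm moves only by the tool carry_out, never from a script. Its argument "motion" is a list of rows, each a list of 5 numbers: the opening in per cent of the stroke, from 0 (shut) to 100 (fully open), then the shift along the tool's x, y, z in m, then the turn about the tool's x in degrees. In form: [[grip, dx, dy, dz, twist], ...]. A call has 1 to 12 rows; each row shifts and turns the commanded pose from where the row before left it, along the tool's axes as they then stand; what a row does not reach is not made up. A row lasts 1/8 s, in which the tool goes at most 62.5 mm and 10.7 degrees, less where a joint would pass 70% of its speed; a pose out of reach is approached as far as the arm can. A call is refused whole if a number of a shift passes 0.0625 or a number of a turn 10.7, either way. A call with a gripper value outside its range is refused whole. The fingers move at their own pace and stop on an object; "squeeze" is the grip in N (left out, the last holds). Time passes only in rows, so rows that do not move let the fingers close. It gives the time, the measured TCP pose, the force and the opening at its end, in the units of the state.
- sense(): the state, without advancing time (a new reading comes with each control period).
- snapshot(name): name is "scene" or "top"; returns the picture (384x512x3 uint8, red, green, blue); there is no depth.
- camera_model(name): a dict with "vfov" (degrees; the focal length in pixels is half the picture's height over the tangent of half this angle, whatever the lens; pixels are square), "cx", "cy" (the principal point, pixels), "camera_from_world" (4x4, takes a point from world to camera coordinates). Camera axes: x right, y down, z forward; pixel columns grow to the right and rows downward; lengths in m; the calibration is good to about 2 mm. A picture is of the moment at which its call begins. camera_model takes no time and is no camera call.
- finish_job(): hands the job in, once; it reports no verdict.
The state is a dict: "clock": time; "qpos": joint angles; "joint_velocities": joint speeds; "joint_torque": joint torques, N m; "tool_pos": TCP position; "orientation": TCP orientation; "ft_force": force on the tool from outside, world axes, zero at the start; "torque": the same for the moment, N m; "width": opening from 0.0 (shut) to 1.0 (fully open).
Only numpy, scipy, OpenCV 4.12 (cv2) and the standard library are available. Lean on these libraries where they do the work, as an engineer would, in place of code of your own. Each camera call takes 0.05 s, during which the arm holds its last target. There are 200 camera calls.

## Working session

There is one attempt and no reset: what is moved stays moved. The work goes in short steps, Python scripts to look and compute and a tool call to move; the robot and the scene stay as the last step left them, time stands still between calls to the robot, and variables do not carry over. Pictures are saved under pics/ and viewed, about 8 in all and at most 12, crops included, and the job is handed in when it is done.

Besides the shell and the picture viewer there is one more tool, called after "Request:" as name([rows], argument=value, ...), one row to a line, values as JSON. carry_out: Moves the arm, as the interface text tells. Its arguments: {"type":"object","properties":{"motion":{"type":"array","items":{"type":"array","items":{"type":"number"}}},"squeeze":{"type":"number"}},"required":["motion"]}

```bash
mkdir -p pics; cat > h.py <<'E'
import numpy as np,cv2
from bench import sense,snapshot,camera_model,finish_job,tip_extent
def ray(cam,u,v,z):
    m=camera_model(cam);T=np.array(m["camera_from_world"]);f=192/np.tan(np.radians(m["vfov"]/2))
    d=T[:3,:3].T@np.array([(u-m["cx"])/f,(v-m["cy"])/f,1]);o=-T[:3,:3].T@T[:3,3]
    return o+d*(z-o[2])/d[2]
def proj(cam,p):
    m=camera_model(cam);T=np.array(m["camera_from_world"]);f=192/np.tan(np.radians(m["vfov"]/2))
    q=T[:3,:3]@np.array(p)+T[:3,3];return q[0]/q[2]*f+m["cx"],q[1]/q[2]*f+m["cy"]
def save(cam,n,crop=None,s=1):
    a=snapshot(cam)[:,:,::-1].copy();cv2.imwrite(f'pics/{n}_raw.png',a)
    if crop: x0,y0,x1,y1=crop;a=a[y0:y1,x0:x1]
    cv2.imwrite(f'pics/{n}.png',cv2.resize(a,None,fx=s,fy=s,interpolation=cv2.INTER_CUBIC))
E
python3 - <<'E'
from h import *
save('top','t0',s=1.5);save('scene','s0',s=1.5)
for c in('top','scene'):
    m=camera_model(c);print(c,m['vfov'],np.round(m['camera_from_world'],3).tolist(),np.round(ray(c,m['cx'],m['cy'],0),3))
print(sense(),tip_extent)
E
```

```text
top 46.91400809040327 [[-0.009, -1.0, 0.004, -0.012], [-0.993, 0.009, -0.118, 0.583], [0.118, -0.005, -0.993, 1.407], [0.0, 0.0, 0.0, 1.0]] [ 0.587 -0.018  0.   ]
scene 44.664741308235676 [[0.818, -0.575, 0.024, -0.458], [-0.334, -0.506, -0.795, 0.267], [0.469, 0.642, -0.606, 0.958], [0.0, 0.0, 0.0, 1.0]] [0.637 0.108 0.   ]
{'clock': 0.1, 'qpos': array([ 5.77462873e+01,  2.05941280e+01,  8.65915234e+01, -4.23146219e-04,
        7.29099438e+01, -6.59387253e+00]), 'joint_velocities': array([ 0.01453146, -0.15816492, -0.03458966,  0.0054648 , -0.07509024,
       -0.06408466]), 'joint_torque': array([-1.51564738e-03, -5.28641653e+01, -2.79354912e+01, -3.24556186e-04,
        4.81494149e-03,  1.64356857e-05]), 'tool_pos': array([0.25951301, 0.54034575, 0.25554268]), 'orientation': array([ 173.64841883,   89.90440388, -122.01129662]), 'ft_force': array([-0.04756693, -0.52975673, -0.23111186]), 'torque': array([-0.00954342,  0.041625  ,  0.00787143]), 'width': 0.9986048724219866} 0.025
```

View pics/t0.png

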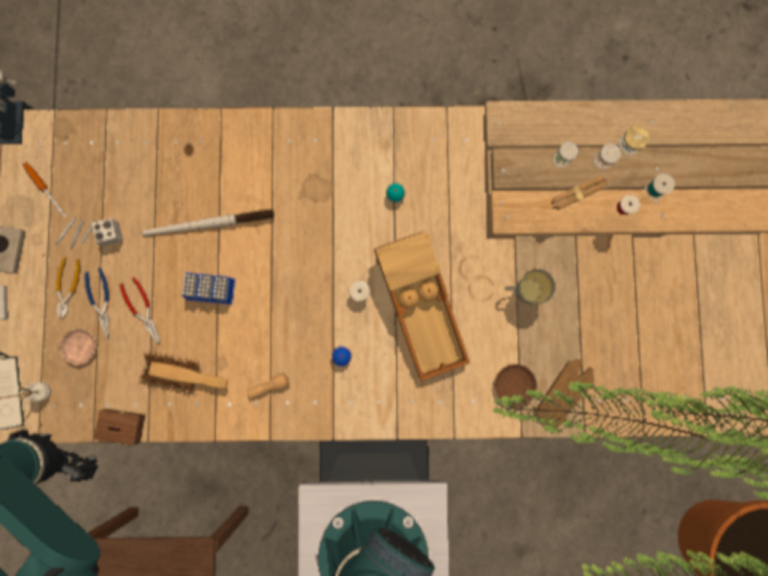

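View pics/s0.png

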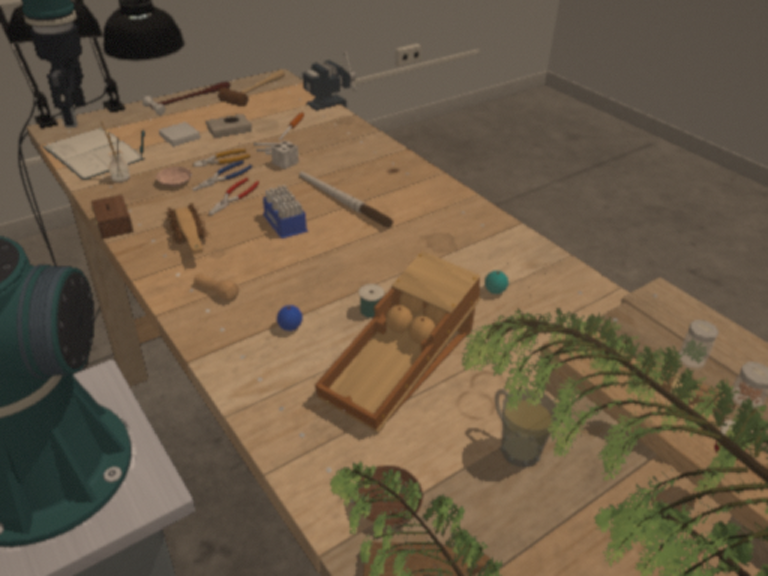

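The feeder stands in the middle of the bench. In view pixels (1.5x), the two wooden balls are at top (410,297) and (430,289), and at scene (399,318) and (423,329). The possible mix-ups are the blue ball at top (341,356) and the turquoise one at (395,192). Both are ruled out by colour and by lying outside the feeder. Next is a close crop.

```bash
python3 - <<'E'
from h import *
a=cv2.imread('pics/t0_raw.png')[145:265,235:325];b=cv2.imread('pics/s0_raw.png')[160:290,200:330]
a=cv2.resize(a,None,fx=4.5,fy=4.5,interpolation=cv2.INTER_CUBIC);b=cv2.resize(b,(540*130//130*1-150,390),interpolation=cv2.INTER_CUBIC)
c=np.zeros((540,800,3),np.uint8);c[:,:405]=a;c[:390,410:800]=b
cv2.imwrite('pics/crop.png',c)
E
```

```text
(no output)
```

View pics/crop.png

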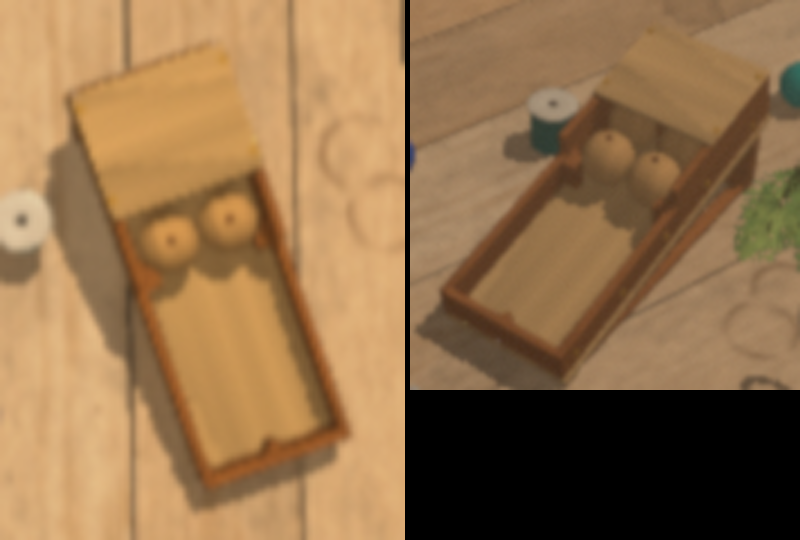

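The crop confirms both plain wooden balls at the throat: left ball at crop (170,241), right ball at (230,218). The cheeks, hood and bay are visible, and the spool stands to the left.

```bash
cat > m.py <<'E'
from h import *
t=lambda x,y,z:ray('top',235+(x+.5)/4.5-.5,145+(y+.5)/4.5-.5,z)
s=lambda x,y,z:ray('scene',200+(x-410)/3,160+y/3,z)
P=lambda n,p:print(n,np.round(p,4))
b1=t(170,241,.0669);b2=t(230,218,.0669)
P('b1 top',b1);P('b2 top',b2);P('b1 sc',s(608,157,.0669));P('b2 sc',s(655,179,.0669));print('dist',np.linalg.norm(b1-b2))
yaw=lambda d:np.degrees(np.arctan2(d[1],d[0]))
d=b1-b2;print('yaw balls',yaw(d)-90)
fl,fr=t(117,218,.1045),t(262,165,.1045);bl,br=t(70,95,.1227),t(225,42,.1227)
ll,lr=t(210,487,.041),t(348,433,.041)
for n,p in zip(['fl','fr','bl','br','ll','lr'],[fl,fr,bl,br,ll,lr]):P(n,p)
print('widths',np.linalg.norm(fl-fr),np.linalg.norm(bl-br),np.linalg.norm(ll-lr))
print('yaws',yaw(fl-fr)-90,yaw(bl-br)-90,yaw(ll-lr)-90,'axis',yaw((bl+br)/2-(ll+lr)/2),'len',np.linalg.norm(((bl+br)/2-(ll+lr)/2)[:2]))
print('scene low', s(443,290,.041),s(565,372,.041))
E
python3 m.py
```

```text
b1 top [ 0.5427 -0.0799  0.0669]
b2 top [ 0.5587 -0.1225  0.0669]
b1 sc [ 0.5426 -0.0796  0.0669]
b2 sc [ 0.5578 -0.1212  0.0669]
dist 0.045539819562839555
yaw balls 20.488847327037035
fl [ 0.5555 -0.0418  0.1045]
fr [ 0.5913 -0.1423  0.1045]
bl [ 0.6384 -0.0102  0.1227]
br [ 0.6743 -0.1169  0.1227]
ll [ 0.3699 -0.107   0.041 ]
lr [ 0.407  -0.2057  0.041 ]
widths 0.10670715657206746 0.1125092470794177 0.1055107684108046
yaws 19.64498420345734 18.601424719139885 20.563109134427137 axis 19.106813225435786 len 0.2835094083365092
scene low [ 0.3703984  -0.10896853  0.041     ] [ 0.40059331 -0.22310314  0.041     ]
```

Both views agree to about 1 mm, and the feeder dimensions check out: feeder origin ≈ (0.539, -0.105), yaw ≈ 19.5°. First I shut the fingers and turn the tool so its z axis points up the slope.

Request:
carry_out([
  [0,0,0,0,9],
  [0,0,0,0,9],
  [0,0,0,0,9],
  [0,0,0,0,9],
  [0,0,0,0,8.8],
  [0,0,-0.03,0,0],
  [0,0,-0.05,0,0],
  [0,0,-0.05,0,0],
  [0,0,-0.05,0,0],
  [0,0,-0.05,0,0],
  [0,0,-0.05,0,0],
  [0,0,-0.05,0,0],
], squeeze=20)

```text
clock: 1.6
tool_pos: [0.3703, 0.2283, 0.2561]
orientation: [-148.8, 90.0, -129.2]
ft_force: [0.6, -0.4, 0.0]
width: -0.001
```

Request:
carry_out([
  [0,0,-0.05,0,0],
  [0,0,-0.05,0,0],
  [0,0,-0.05,0,0],
  [0,0,-0.05,0,0],
  [0,0,-0.05,0,0],
  [0,0,-0.05,0,0],
  [0,0,-0.05,0,0],
  [0,0,0,0,0],
  [0,0,0,0,0],
])

```text
clock: 2.72
tool_pos: [0.4865, -0.0996, 0.2558]
orientation: [130.3, 89.9, 149.8]
ft_force: [-0.3, 1.1, -1.1]
width: 0.002
```

Request:
carry_out([
  [0,0.05,0,0,0],
  [0,0.05,0,0,0],
  [0,0.04,0,0,0],
  [0,0.02,0,0,0],
  [0,0.015,0,0,0],
  [0,0,0,0,0],
  [0,0,0,0,0],
])

```text
clock: 3.6
tool_pos: [0.4878, -0.0999, 0.0821]
orientation: [-41.9, 89.9, -22.4]
ft_force: [0.9, 0.5, 0.4]
width: 0.0
```

```bash
cat > st.py <<'E'
from h import *
import sys
s=sense();p=s['tool_pos'];a=np.radians(19.5);d=p[:2]-[.5389,-.1051]
print('fx,fy,z',np.round([d[0]*np.cos(a)+d[1]*np.sin(a),-d[0]*np.sin(a)+d[1]*np.cos(a),p[2]],4),'F along/across/up',np.round([s['ft_force'][0]*np.cos(a)+s['ft_force'][1]*np.sin(a),-s['ft_force'][0]*np.sin(a)+s['ft_force'][1]*np.cos(a),s['ft_force'][2]],2),s['clock'])
if len(sys.argv)>1: save('scene',sys.argv[1],(235,150,345,270),5)
E
python3 st.py s1
```

```text
fx,fy,z [-0.0464  0.022   0.0821] F along/across/up [0.96 0.16 0.39] 3.6
```

View pics/s1.png

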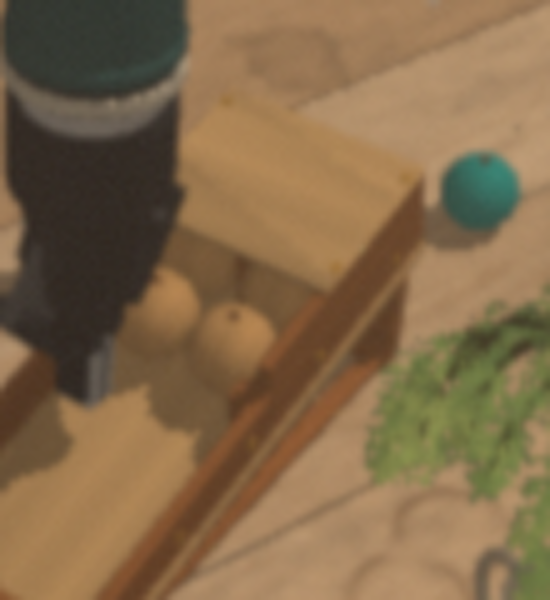

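The finger stands in the bay in front of ball_1 (about crop (160,310)), clear of the wall. Now I creep up to it.

Request:
carry_out([
  [0,0,0,0.008,0],
  [0,0,0,0.005,0],
  [0,0,0,0.002,0],
  [0,0,0,0.0015,0],
  [0,0,0,0.0015,0],
  [0,0,0,0,0],
])

```text
clock: 4.4
tool_pos: [0.5042, -0.094, 0.0813]
orientation: [179.5, 90.0, -160.9]
ft_force: [-1.2, 0.2, 0.3]
width: -0.001
```

```bash
python3 st.py
```

```text
fx,fy,z [-0.029   0.0221  0.0813] F along/across/up [-1.1   0.59  0.27] 4.4
```

Request:
carry_out([
  [0,0,0,0.0012,0],
  [0,0,0,0.0012,0],
  [0,0,0,0,0],
])

```text
clock: 4.78
tool_pos: [0.5066, -0.0932, 0.0813]
orientation: [-76.7, 90.0, -57.2]
ft_force: [-0.1, -0.9, 0.6]
width: 0.005
```

```bash
python3 st.py
```

```text
fx,fy,z [-0.0265  0.022   0.0813] F along/across/up [-0.44 -0.84  0.61] 4.775
```

Request:
carry_out([
  [0,0,0,0.001,0],
  [0,0,0,0.001,0],
  [0,0,0,0,0],
])

```text
clock: 5.15
tool_pos: [0.5085, -0.0925, 0.0813]
orientation: [-79.9, 90.0, -60.4]
ft_force: [-0.1, 0.5, 0.0]
width: -0.0
```

```bash
python3 st.py
```

```text
fx,fy,z [-0.0245  0.022   0.0813] F along/across/up [0.05 0.46 0.05] 5.15
```

Request:
carry_out([
  [0,0,0,0.001,0],
  [0,0,0,0.001,0],
  [0,0,0,0,0],
])

```text
clock: 5.52
tool_pos: [0.5101, -0.0918, 0.0813]
orientation: [168.3, 90.0, -172.1]
ft_force: [-1.6, -0.6, 1.1]
width: 0.0
```

```bash
python3 st.py
```

```text
fx,fy,z [-0.0227  0.0221  0.0813] F along/across/up [-1.7  -0.04  1.09] 5.525
```

Request:
carry_out([
  [0,0,0,0.001,0],
  [0,0,0,0,0],
])

```text
clock: 5.78
tool_pos: [0.5111, -0.0915, 0.0813]
orientation: [176.1, 90.0, -164.4]
ft_force: [-0.9, -0.9, 0.1]
width: 0.001
```

```bash
python3 st.py
```

```text
fx,fy,z [-0.0217  0.0221  0.0813] F along/across/up [-1.13 -0.51  0.1 ] 5.775
```

Request:
carry_out([
  [0,0,0,0.001,0],
  [0,0,0,0,0],
])

```text
clock: 6.02
tool_pos: [0.5122, -0.0912, 0.0813]
orientation: [-82.9, 90.0, -63.4]
ft_force: [-0.7, 0.3, -0.1]
width: -0.001
```

```bash
python3 st.py
```

```text
fx,fy,z [-0.0205  0.022   0.0813] F along/across/up [-0.54  0.54 -0.06] 6.025
```

Request:
carry_out([
  [0,0,0,0.001,0],
  [0,0,0,0,0],
])

```text
clock: 6.28
tool_pos: [0.5132, -0.0909, 0.0813]
orientation: [-62.8, 90.0, -43.3]
ft_force: [-1.3, 0.1, 0.4]
width: -0.0
```

```bash
python3 st.py
```

```text
fx,fy,z [-0.0194  0.022   0.0813] F along/across/up [-1.16  0.5   0.35] 6.275
```

Request:
carry_out([
  [0,0,0,0.001,0],
  [0,0,0,0,0],
])

```text
clock: 6.52
tool_pos: [0.5141, -0.0905, 0.0813]
orientation: [-59.7, 90.0, -40.1]
ft_force: [-0.4, -0.7, 0.9]
width: 0.001
```

```bash
python3 st.py s2
```

```text
fx,fy,z [-0.0185  0.022   0.0813] F along/across/up [-0.61 -0.56  0.86] 6.525
```

View pics/s2.png

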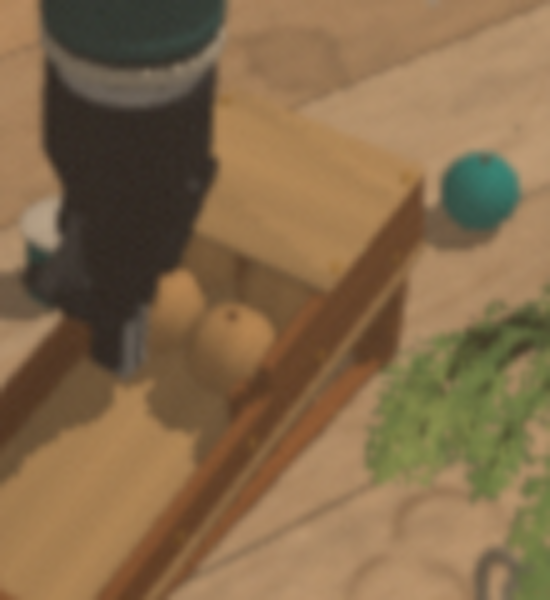

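The gap between fingertip (crop ~(130,365)) and ball_1 is nearly closed, and neither ball has moved. I continue.

Request:
carry_out([
  [0,0,0,0.001,0],
  [0,0,0,0.001,0],
  [0,0,0,0,0],
])

```text
clock: 6.95
tool_pos: [0.5161, -0.0898, 0.0813]
orientation: [-42.8, 90.0, -23.3]
ft_force: [-0.8, 0.2, 0.2]
width: -0.003
```

```bash
python3 st.py
```

```text
fx,fy,z [-0.0164  0.022   0.0813] F along/across/up [-0.65  0.48  0.16] 6.95
```

Request:
carry_out([
  [0,0,0,0.001,0],
  [0,0,0,0,0],
])

```text
clock: 7.2
tool_pos: [0.5169, -0.0895, 0.0813]
orientation: [-86.7, 90.0, -67.1]
ft_force: [-1.1, -1.0, 1.1]
width: -0.0
```

```bash
python3 st.py
```

```text
fx,fy,z [-0.0155  0.022   0.0813] F along/across/up [-1.35 -0.59  1.1 ] 7.2
```

Request:
carry_out([
  [0,0,0,0.001,0],
  [0,0,0,0,0],
])

```text
clock: 7.45
tool_pos: [0.5179, -0.0892, 0.0813]
orientation: [-61.7, 90.0, -42.1]
ft_force: [-0.1, -0.1, 0.5]
width: -0.0
```

```bash
python3 st.py
```

```text
fx,fy,z [-0.0145  0.022   0.0813] F along/across/up [-0.11 -0.11  0.49] 7.45
```

Request:
carry_out([
  [0,0,0,0.001,0],
  [0,0,0,0.001,0],
  [0,0,0,0,0],
])

```text
clock: 7.82
tool_pos: [0.5199, -0.0885, 0.0813]
orientation: [-43.4, 90.0, -23.8]
ft_force: [-0.3, 0.4, 0.8]
width: -0.003
```

```bash
python3 st.py
```

```text
fx,fy,z [-0.0124  0.022   0.0813] F along/across/up [-0.2   0.46  0.85] 7.825
```

Request:
carry_out([
  [0,0,0,0.001,0],
  [0,0,0,0,0],
])

```text
clock: 8.07
tool_pos: [0.5207, -0.0882, 0.0813]
orientation: [-69.5, 90.0, -50.0]
ft_force: [-0.6, 0.1, -0.2]
width: 0.003
```

```bash
python3 st.py s3
```

```text
fx,fy,z [-0.0115  0.022   0.0813] F along/across/up [-0.54  0.29 -0.21] 8.075
```

View pics/s3.png

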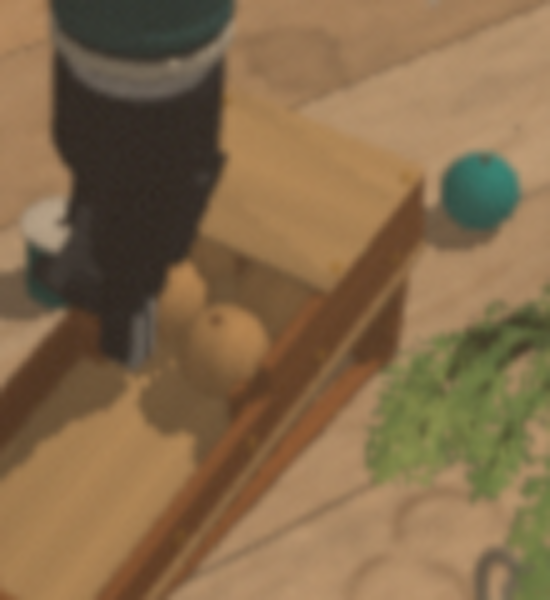

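Ball_2 has started to creep down: its pip moved from crop (233,315) to (217,320). So ball_1 gives and the left lane is the loose one. I keep pushing slowly, drawing it slightly outwards.

Request:
carry_out([
  [0,-0.0003,0.0003,0.0015,0],
  [0,-0.0003,0.0003,0.0015,0],
  [0,-0.0003,0.0003,0.0015,0],
  [0,-0.0003,0.0003,0.0015,0],
])

```text
clock: 8.62
tool_pos: [0.526, -0.0849, 0.0825]
orientation: [-152.2, 90.0, -132.6]
ft_force: [-1.7, 0.5, 0.8]
width: 0.001
```

```bash
python3 st.py s4
```

```text
fx,fy,z [-0.0055  0.0233  0.0825] F along/across/up [-1.49  1.03  0.77] 8.625
```

View pics/s4.png

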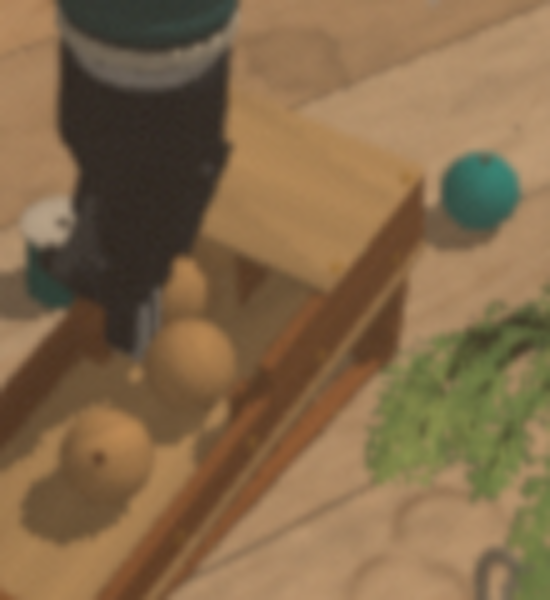

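Ball_2 is in the bay at crop (108,455) and ball_4 is slipping past at (190,360). I hold, then push a little farther to be sure of the 10 mm nudge.

Request:
carry_out([
  [0,-0.0002,0,0.001,0],
  [0,-0.0002,0,0.001,0],
  [0,-0.0002,0,0.001,0],
  [0,0,0,0,0],
  [0,0,0,0,0],
])

```text
clock: 9.3
tool_pos: [0.5268, -0.0839, 0.0826]
orientation: [157.0, 89.8, 176.5]
ft_force: [-6.1, -1.5, 1.1]
width: 0.001
```

```bash
python3 st.py s5
```

```text
fx,fy,z [-0.0044  0.024   0.0826] F along/across/up [-6.21  0.64  1.12] 9.3
```

View pics/s5.png

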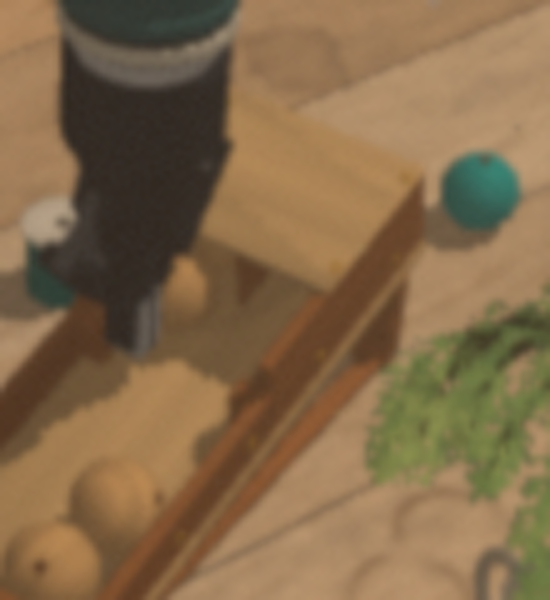

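The left lane has come up hard at about 6 N, so ball_1 has gone back its full play. Ball_2 and ball_4 are in the bay at crop (55,565) and (115,500). I let go: back off quickly, then up.

Request:
carry_out([
  [0,-0.012,0,-0.015,0],
  [0,-0.06,0,-0.005,0],
  [0,-0.06,0,0,0],
  [0,-0.05,0,0,0],
  [0,0,0.06,0,0],
  [0,0,0.06,0,0],
  [0,0,0.06,0,0],
  [0,0,0.06,0,0],
  [0,0,0,0,0],
  [0,0,0,0,0],
  [0,0,0,0,0],
  [0,0,0,0,0],
])

```text
clock: 10.85
tool_pos: [0.4302, 0.1343, 0.2651]
orientation: [-66.6, 90.0, -47.2]
ft_force: [0.8, -0.5, 0.4]
width: -0.002
```

```bash
python3 - <<'E'
from h import *
a=snapshot('top')[145:265,215:325,::-1];b=snapshot('scene')[150:290,180:340,::-1]
c=np.zeros((540,800,3),np.uint8);c[:480,:440]=cv2.resize(a,(440,480));c[:315,440:800]=cv2.resize(b,(360,315))
cv2.imwrite('pics/end.png',c)
E
```

```text
(no output)
```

View pics/end.png

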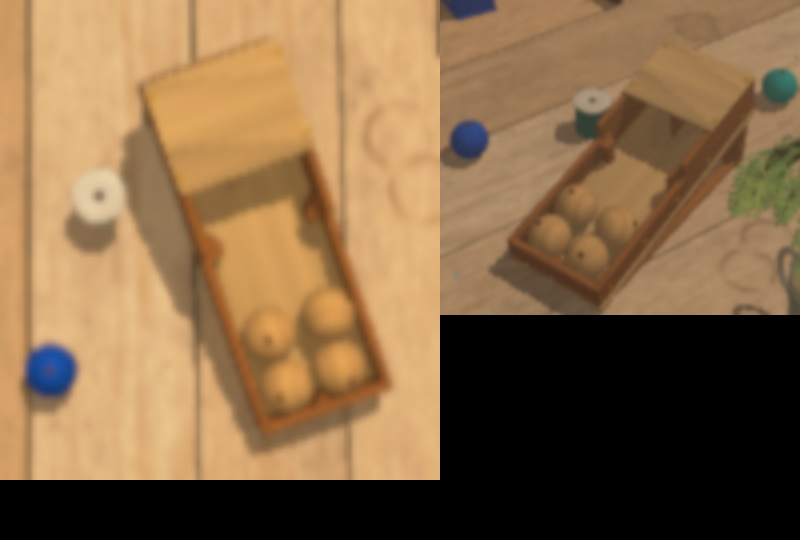

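All four balls lie in the bay, in the top half at (267,333), (330,312), (287,385) and (342,363). The spool is in place. I wait for them to settle, check that they are still, and hand in.

Request:
carry_out([
  [0,0,0,0,0],
  [0,0,0,0,0],
  [0,0,0,0,0],
  [0,0,0,0,0],
  [0,0,0,0,0],
  [0,0,0,0,0],
  [0,0,0,0,0],
  [0,0,0,0,0],
])

```text
clock: 11.95
tool_pos: [0.4295, 0.1355, 0.2651]
orientation: [-158.8, 90.0, -139.3]
ft_force: [-0.5, 0.2, -0.6]
width: 0.002
```

```bash
python3 - <<'E'
from h import *
a=np.radians(19.5)
for x,y in((267,333),(330,312),(287,385),(342,363)):
    p=ray('top',215+x/4-.5,145+y/4-.5,.048);d=p[:2]-[.5389,-.1051]
    print(np.round([d[0]*np.cos(a)+d[1]*np.sin(a),-d[0]*np.sin(a)+d[1]*np.cos(a)],3))
A=snapshot('top').astype(float)
for i in range(4):B=snapshot('top').astype(float)
print('bay diff mean/max',abs(A-B)[200:255,270:315].mean(),abs(A-B)[200:255,270:315].max(),'elsewhere',abs(A-B)[150:200,100:250].mean())
finish_job()
E
```

```text
[-0.085  0.027]
[-0.087 -0.026]
[-0.129  0.027]
[-0.128 -0.02 ]
bay diff mean/max 0.3878787878787879 3.0 elsewhere 0.3496
the job is handed in; nothing more can be done
```

All four balls are in the catch bay, and I handed the job in at about 12 s.

- **Which ball gave:** I felt ball_1 with the shut fingertip and it gave, so the left lane was the loose one. I pushed it back slowly, drawing it slightly outwards, until it came up hard at a measured 6 N. Ball_2 and ball_4 ran past, then I backed off and ball_1 and ball_3 followed.
- **Final positions:** In the top view the balls sit at feeder x from about -0.085 to -0.129 m and |y| up to 0.027 m. Both are well inside the limits.
- **At rest:** Differences between successive pictures of the bay are only at the noise level.
- **Bystanders and arm:** The arm stands clear of everything. The spool is in place; I did not measure the other bystanders again, but the path stayed clear of them.
- **Not measured directly:** I did not measure ball_1's 10 mm nudge, because the gripper hid it. I infer it from the lane coming up hard and ball_2 and ball_4 running past, which needs at least 13 mm. The first contact was also hidden in the force noise of about 1 N, so I recognised the push by ball_2 creeping forward.

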